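Slide a scored tile out to the snapping edge

ROBOT

A 6-joint arm with a two-finger parallel gripper is mounted at the origin on a cart in front of the work surface, level with it; the furniture and walls round the work are solid. World frame = base frame: x ahead of the robot, y to its left, z up, the work surface at z = 0. Lengths are in m, angles in rad, forces in N, time in s.
With the tool pointing down it reaches from about 0.275 to 0.725 m from the base axis. Payload 15.9 kg.
Tool frame: the origin (TCP) lies midway between the tips of the shut fingers; the grasp point (between the pads) lies 19 mm behind it; z points along the fingers, y is the line along which they close (so a half turn about z gives the same grasp; the last joint's range is limited). The gripper opens to 85 mm and grips with 20 to 120 N. Pads are 22 mm wide; open, the fingers measure 114 mm over their backs; the gripper's body (76 mm by 85 mm) begins 54 mm behind the grasp point. The pads swing forward as they close: fully open they stand 13 mm farther back than shut.
Start: joints at [-1.239, 0.213, -0.034, 1.323, 0, 1.571], TCP at [0.163, -0.473, 0.191] pointing down, gripper open.
Joint ranges: [-2.98, 2.98], [-0.74, 1.72], [-1.14, 1.35], [-2.1, 2.04], [-1.57, 1.44], [-3.14, 3.14]. Speed limits (rad/s): [1.89, 1.89, 2.39, 2.57, 3.14, 3.14].

INTERFACE

Orientations are given as [roll, pitch, yaw] about the fixed x, y, z axes, in that order (R = Rz(yaw) Ry(pitch) Rx(roll)).
In Python, from station import bot gives the robot as it stands.
- The arm moves only by the tool jog_arm, never from a script. Its argument "increments" is a list of rows, each a list of 4 numbers: the shift along the world's x, y, z in cm, then the turn about the world's z in degrees. In form: [[x, y, z, spin], ...]. A call has 1 to 20 rows; each row is the pose to reach, as a shift and turn from the pose commanded when the call began; what a row does not reach only later rows make up. A row lasts 1/12 s, in which the tool goes at most 41.7 mm and 7.16 degrees, less where a joint would pass 70% of its speed; a pose out of reach is approached as far as the arm can. A call with a gripper value outside its range is refused whole. "claw" is the opening, from 0 (shut) to 1 (fully open), set as the call begins (left out, the last holds). The fingers move at their own pace and stop on an object; "newtons" is the grip in N (left out, the last holds). Time passes only in rows, so rows that repeat a pose let the fingers close. It gives the time, the measured TCP pose, the force, the opening and the grip force at its end, in the units of the state.
- bot.read_state(): the state, without advancing time (a new reading comes with each control period).
- bot.get_image(name): name is "scene" or "side" or "wrist"; returns (picture, depth): 480x640x3 uint8, blue, green, red; 480x640 float32, m along the optical axis (not along the pixel's ray), 0 where there is no reading.
- bot.camera_model(name): a dict with "camera_matrix" (3x3 intrinsics, pixels), "distortion" ([k1, k2, p1, p2, k3] as OpenCV has them; the pictures are not rectified), "pose" (4x4, takes a point from camera to world coordinates). Camera axes: x right, y up, looking along -z (the intrinsics and any distortion apply to the point x, -y, -z); pixel columns grow to the right and rows downward; lengths in m; the calibration is good to about 2 mm. A picture is of the moment at which its call begins: read the wrist's pose just before it. camera_model takes no time and is no camera call; for the wrist camera it gives the pose at the moment of the call.
- bot.hand_in(): hands the job in; it is judged then, once.
The state is a dict: "time": time; "joint_pos": joint angles; "joint_velocities": joint speeds; "joint_torque": joint torques, N m; "position": TCP position; "ee_rot": TCP orientation; "ft_force": force on the tool from outside, world axes, zero at the start; "wrist_torque": the same for the moment, N m; "opening": finger opening in m; "finger_force": force on a finger pad.
Only numpy, scipy, OpenCV 4.12 (cv2) and the standard library are available. Lean on these libraries where they do the work, as an engineer would, in place of code of your own. Each camera call takes 0.05 s, during which the arm holds its last target. There are 200 camera calls.

TASK

Two tiles lie on the plywood snapping board. With the fingertips, push the tile that has a dark score line across it toward the board's steel-edged side, the side nearest the robot, until the score line lies right over that edge and parallel to it, ready to be snapped. Slide it only, never lift, carry or tip it, and leave the plain tile and the other things on the table where they are.

Things in the scene. Friction and masses are not known exactly. Their poses are not given: they have to be found in the camera images.
- board: Snapping board: plywood slab, 280 mm (its x) by 340 mm (its y), top face level and 30 mm above the table, held fast to the table. Origin at the centre of its underside. Its -x side, toward the robot, is the snapping edge, with a 13 mm wide steel strip let in flush. It stands turned by at most 0.25 rad. Touching the board is allowed.
- board_edge (a point): Middle of the top front edge of the board: 140 mm along -x from the board's centre, on its top face, 30 mm above the table. Axes as the board's: y runs along the edge, -x points out over it.
- scored_tile: White tile, 150 mm (its x) by 90 mm (its y) by 10 mm thick, 0.23 to 0.46 kg, loose and flat on the left or right half of the board, its x within 0.2 rad of the board's. A 3 mm dark score line runs across it (along y), 50 mm from its front (-x) end, at first 50 to 95 mm behind the board's edge. Origin: centre of its underside. Slides at about 2 to 5 N; tips if it overhangs 75 mm or more.
- score_line (a point): Middle of the score line on the tile's top face: 25 mm along -x from the tile's centre, 10 mm above its underside.
- plain_tile: The same white tile, 150 x 90 x 10 mm, without a score line, lying loose on the other half of the board, at least 30 mm to the side of the scored one. Origin at the centre of its underside. To be left alone.
- nippers: Red-handled nippers, about 61 x 188 x 14 mm high, lying loose on the table to the right of the board. To be left alone.
- tape_roll: Roll of masking tape, 111 mm across, 25 mm high, loose on the table at the front left. Origin at the centre of its underside. To be left alone.
- glue_bottle: Glue bottle, 59 mm wide, 152 mm high, standing loose on the table at the right, behind. Origin at the centre of its underside. To be left alone.

How it is judged:
At the end, for the whole second after the job is handed in: Score line's middle within 5 mm of the board's front edge, square to it, and within 125 mm of the edge's middle along it; line parallel to the edge within 0.09 rad; tile flat and still on the board (height 3 mm, tilt 0.05 rad); plain tile within 15 mm of its start (x of score_line in the frame of board_edge between -0.005 and 0.005 m and angle between the x axis of scored_tile and the x axis of board, either way round below 0.09 rad and y of score_line in the frame of board_edge between -0.125 and 0.125 m and z of scored_tile in the frame of board_edge between -0.003 and 0.003 m and angle between scored_tile's own z axis and vertical below 0.05 rad and linear speed of scored_tile below 0.01 m/s and distance of plain_tile from where it was at the start of the episode below 0.015 m); the robot touches nothing.
It fails at once if the scored tile was lifted off the board (more than 8 mm) (z of scored_tile in the frame of board_edge above 0.008 m).
It fails at once if the scored tile was tipped (angle between scored_tile's own z axis and vertical above 0.2 rad).
It fails at once if the plain tile was moved or lifted (distance of plain_tile from where it was at the start of the episode above 0.02 m or z of plain_tile in the frame of board_edge above 0.008 m).
It fails at once if a bystander was disturbed (distance of any of nippers, tape_roll, glue_bottle from where it was at the start of the episode above 0.03 m or angle between glue_bottle's own z axis and vertical above 0.3 rad).
It also fails if it takes over 48 s, if anything falls off the work surface, if the arm or the gripper's body presses on something with over 40 N, if the wrist force passes 120 N, or if a joint passes its speed limit or range.

## Working session

There is one attempt and no reset: what is moved stays moved. The work goes in short steps, Python scripts to look and compute and a tool call to move; the robot and the scene stay as the last step left them, time stands still between calls to the robot, and variables do not carry over. Pictures are saved under pics/ and viewed, at most 10 in all, crops included, and the job is handed in when it is done.

Besides the shell and the picture viewer there is one more tool, called after "Request:" as name(argument=value, ...), one argument or row to a line, values as JSON. jog_arm: Moves the arm, as the interface text tells. Its arguments: {"type":"object","properties":{"increments":{"type":"array"},"claw":{"type":"number"},"newtons":{"type":"number"}},"required":["increments"]}

```bash
mkdir -p pics; cat > h.py <<'E'
import numpy as np, cv2
from station import bot
def snap(n,f=None):
    m=bot.camera_model(n); p,d=bot.get_image(n)
    if f: cv2.imwrite('pics/'+f,p)
    return p,d,m
def ray_to_z(m,px,z):
    px=np.array(px,float).reshape(-1,1,2)
    u=cv2.undistortPoints(px,np.array(m['camera_matrix'],float),np.array(m['distortion'],float)).reshape(-1,2)
    T=np.array(m['pose']); dirs=np.c_[u[:,0],-u[:,1],-np.ones(len(u))]@T[:3,:3].T
    s=(z-T[2,3])/dirs[:,2]
    return T[:3,3]+dirs*s[:,None]
E
python3 - <<'E'
from h import *
p,d,m=snap('scene','s1.png'); print(m['pose'])
s=bot.read_state(); print(s['time'],s['position'],s['ee_rot'],s['opening'])
E
```

```text
[[-0.90233644  0.31369227 -0.2956114   0.00500905]
 [-0.43091302 -0.67265233  0.60154203  0.99553138]
 [-0.01014461  0.6701761   0.74213279  1.25340314]
 [ 0.          0.          0.          1.        ]]
0.05 [ 0.16274486 -0.47238954  0.19093508] [-3.14054880e+00 -1.42588110e-05  3.31753153e-01] 0.08533180967703809
```

View pics/s1.png

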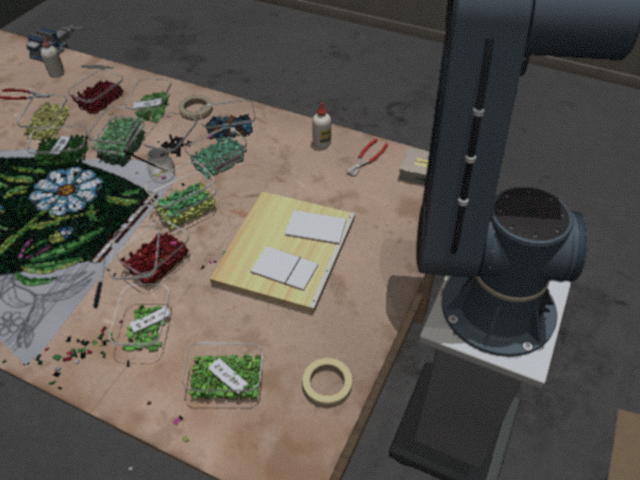

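The scored tile is the left one (about px 285,267, with its line at 293,269). The plain tile is at 318,227, and the board's front edge runs from (314,308) to (354,211).

```bash
python3 - <<'E'
from h import *
p,d,m=snap('scene')
c=cv2.resize(p[180:320,200:370],None,fx=4.6,fy=4.2,interpolation=cv2.INTER_CUBIC); 
cv2.imwrite('pics/s2.png',c)
n=['FL','FR','BL','BR']
print(ray_to_z(m,[(314,308),(354,211),(213,280),(265,194)],.03).round(3))
hsv=cv2.cvtColor(p,cv2.COLOR_BGR2HSV)
w=((hsv[...,1]<40)&(hsv[...,2]>150)).astype(np.uint8); w[:190]=0;w[310:]=0;w[:,:215]=0;w[:,360:]=0
k,l,st,ce=cv2.connectedComponentsWithStats(w)
for i in range(1,k):
    if st[i,4]>60:
        pts=np.argwhere(l==i)[:,::-1]; W=ray_to_z(m,pts,.04)
        r=cv2.minAreaRect((W[:,:2]*1000).astype(np.float32)); print(st[i],r,cv2.boxPoints(r).round(0).tolist())
print(ray_to_z(m,[(293,269)],.04))
m=bot.camera_model('wrist');print(m['pose'])
E
```

```text
[[ 0.404  0.214  0.03 ]
 [ 0.447 -0.131  0.03 ]
 [ 0.673  0.244  0.03 ]
 [ 0.705 -0.086  0.03 ]]
[ 285  210   70   97 1797] ((503.6754150390625, 59.92156982421875), (165.43946838378906, 337.13531494140625), 6.040831089019775) [[404.0, 219.0], [439.0, -116.0], [604.0, -99.0], [568.0, 236.0]]
[ 250  246   49   36 1036] ((553.7098999023438, 136.32394409179688), (97.70880126953125, 90.88401794433594), 1.8715200424194336) [[503.0, 180.0], [506.0, 89.0], [604.0, 93.0], [601.0, 183.0]]
[287 258  31  31 529] ((475.8666687011719, 133.91636657714844), (47.78962326049805, 90.48310089111328), 1.7654529809951782) [[451.0, 178.0], [453.0, 88.0], [501.0, 89.0], [498.0, 180.0]]
[[0.50164276 0.13371724 0.04      ]]
[[ 0.32535487  0.90629914  0.26975188  0.23056964]
 [-0.94559047  0.31234584  0.09109742 -0.44922765]
 [-0.00169436 -0.28471379  0.95861107  0.37293904]
 [ 0.          0.          0.          1.        ]]
```

View pics/s2.png

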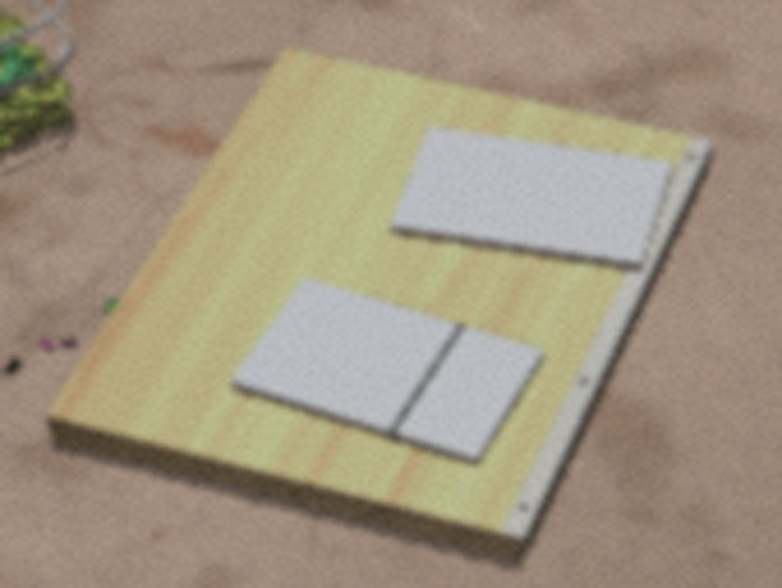

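Request:
jog_arm(
  increments=[
    [0, 0, 4, 0],
    [0, 0, 8, 0],
    [2, 3.4, 9, -1],
    [4, 6.8, 9, -2],
    [6, 10.2, 9, -3],
    [8, 13.6, 9, -4],
    [10, 17, 9, -5],
    [12, 20.4, 9, -6],
    [14, 23.8, 9, -7],
    [16, 27.2, 9, -8],
    [18, 30.6, 9, -9],
    [20, 34, 9, -10],
    [22, 37.4, 9, -11],
    [24, 40.8, 9, -12],
    [26, 44.2, 9, -13],
    [28, 47.6, 9, -13],
    [30, 51, 9, -13],
    [32, 54.4, 9, -13],
    [34, 57.8, 9, -13],
    [35.7, 60.2, 9, -13],
  ],
  claw=0.7,
)

```text
time: 1.77
position: [0.521, 0.0896, 0.2808]
ee_rot: [-3.115, 0.001, 0.154]
ft_force: [-0.4, -0.8, 0.4]
opening: 0.0596
finger_force: 0.0
```

Request:
jog_arm(
  increments=[
    [0, 0, 0, 0],
    [0, 0, 0, 0],
    [0, 0, 0, 0],
    [0, 0, 0, 0],
  ],
)

```text
time: 2.1
position: [0.5197, 0.0869, 0.2817]
ee_rot: [-3.116, 0.0, 0.15]
ft_force: [-0.5, -0.9, -0.7]
opening: 0.0594
finger_force: 0.0
```

```bash
python3 - <<'E'
from h import *
p,d,m=snap('wrist','w1.png'); s=bot.read_state(); print(s['time'],s['position'],s['ee_rot'],s['opening'],s['ft_force'])
E
```

```text
2.15 [0.51974081 0.08688378 0.28179129] [-3.11620515e+00  1.57283619e-04  1.49504462e-01] 0.05997160819773862 [-0.13711333 -0.58003714  0.39620273]
```

View pics/w1.png

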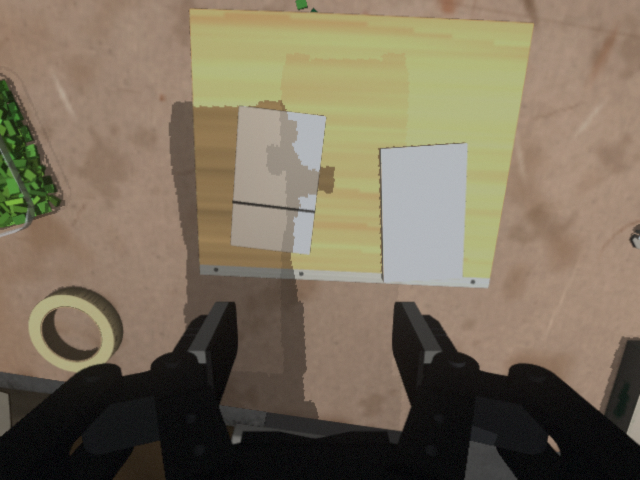

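The scored tile (left) has its line from (233,203) to (315,211) and corners at (239,106), (326,116), (310,254) and (231,246). The board's front edge runs (201,275) to (489,288).

```bash
cat > meas.py <<'E'
from h import *
def rep(m,line,edge,back):
    L=ray_to_z(m,line,.04)[:,:2];E=ray_to_z(m,edge,.03)[:,:2];B=ray_to_z(m,back,.04)[:,:2]
    e=E[0]-E[1];mid=E.mean(0);y=e/np.linalg.norm(e);x=np.array([y[1],-y[0]]);l=L[0]-L[1];b=B[0]-B[1]
    print('edge',E.round(4).tolist(),'len',np.linalg.norm(e),'yaw',np.arctan2(-e[0],e[1]))
    print('line',L.round(4).tolist(),'len',np.linalg.norm(l),'yaw',np.arctan2(-l[0],l[1]))
    print('back',B.round(4).tolist(),'yaw',np.arctan2(-b[0],b[1]))
    print('line in edge frame',((L-mid)@x).round(4),((L-mid)@y).round(4),'mid x',((L.mean(0)-mid)@x),'xdir',x)
E
python3 - <<'E'
from meas import *
m=bot.camera_model('wrist')
rep(m,[(233,203),(315,211)],[(201,275),(489,288)],[(239,106),(326,116)])
print(ray_to_z(m,[(381,147),(383,282),(68,333)],.04))
E
```

```text
edge [[0.4038, 0.2112], [0.4411, -0.1242]] len 0.3375156974274024 yaw 0.11082977603181755
line [[0.4973, 0.1794], [0.5023, 0.0901]] len 0.08942361180272052 yaw 0.05513935165990091
back [[0.5978, 0.1826], [0.6012, 0.0937]] yaw 0.03796414006953782
line in edge frame [0.0894 0.0845] [0.1268 0.0375] mid x 0.08695315037218136 xdir [0.99386466 0.11060302]
[[0.57942561 0.03274279 0.04      ]
 [0.43279786 0.00130993 0.04      ]
 [0.30557096 0.36665707 0.04      ]]
```

Request:
jog_arm(
  increments=[
    [2.5, 1.2, -3, 0],
    [5, 2.4, -6, -1],
    [7.5, 3.6, -9, -2],
    [10, 4.8, -12, -2.4],
    [11.2, 5.4, -15, -2.4],
    [11.2, 5.4, -18, -2.4],
    [11.2, 5.4, -20, -2.4],
    [11.2, 5.4, -20, -2.4],
    [11.2, 5.4, -20, -2.4],
    [11.2, 5.4, -20, -2.4],
  ],
)

```text
time: 2.98
position: [0.6367, 0.1163, 0.0838]
ee_rot: [-3.094, -0.001, 0.156]
ft_force: [0.1, -0.2, 0.1]
opening: 0.0599
finger_force: 0.0
```

Request:
jog_arm(
  increments=[
    [0, 0, 0, 0],
    [0, 0, 0, 0],
    [0, 0, 0, 0],
  ],
)

```text
time: 3.23
position: [0.6367, 0.1165, 0.0829]
ee_rot: [-3.094, -0.001, 0.156]
ft_force: [-0.7, -0.2, -0.6]
opening: 0.0597
finger_force: 0.0
```

```bash
python3 - <<'E'
from h import *
s=bot.read_state()
for k in s: print(k,np.round(s[k],4))
E
```

```text
time 3.2333
joint_pos [0.1549 0.5545 0.188  1.2032 0.0474 3.1406]
joint_velocities [-0.0001  0.008  -0.0093 -0.0058 -0.0004 -0.0006]
joint_torque [-5.96000e-02 -9.76913e+01  4.81134e+01  4.57000e-02  2.35400e-01
  0.00000e+00]
position [0.6367 0.1165 0.0829]
ee_rot [-3.0942e+00 -1.0000e-03  1.5590e-01]
ft_force [-0.7277 -0.1547 -0.6209]
wrist_torque [-0.0827  0.0246 -0.0198]
finger_force 0.0
opening 0.0597
```

Joint 6 is at its limit, which explains the lag. I'll turn the tool half round, which gives the same finger line.

Request:
jog_arm(
  increments=[
    [0, 0, 3, 7],
    [0, 0, 6, 14],
    [0, 0, 6, 21],
    [0, 0, 6, 28],
    [0, 0, 6, 35],
    [0, 0, 6, 42],
    [0, 0, 6, 49],
    [0, 0, 6, 56],
    [0, 0, 6, 63],
    [0, 0, 6, 70],
    [0, 0, 6, 77],
    [0, 0, 6, 84],
    [0, 0, 6, 91],
    [0, 0, 6, 98],
    [0, 0, 6, 105],
    [0, 0, 6, 112],
    [0, 0, 6, 119],
    [0, 0, 6, 126],
    [0, 0, 6, 133],
    [0, 0, 6, 140],
  ],
)

```text
time: 4.9
position: [0.6362, 0.1165, 0.1421]
ee_rot: [-3.095, 0.002, 2.606]
ft_force: [-0.2, -0.3, -0.7]
opening: 0.0599
finger_force: 0.0
```

Request:
jog_arm(
  increments=[
    [0, 0, 0, 7],
    [0, 0, 0, 14],
    [0, 0, 0, 21],
    [0, 0, 0, 28],
    [0, 0, 0, 35],
    [0, 0, 0, 40],
    [0, 0, 0, 40],
    [0, 0, 0, 40],
    [0, 0, 0, 40],
  ],
)

```text
time: 5.65
position: [0.6361, 0.1165, 0.1418]
ee_rot: [-3.094, 0.001, -2.989]
ft_force: [0.4, 0.1, 0.2]
opening: 0.0597
finger_force: 0.0
```

Request:
jog_arm(
  increments=[
    [-0.2, 1.2, -2, -1.3],
    [-0.4, 2.45, -4, -2.6],
    [-0.4, 2.45, -7, -2.6],
    [-0.4, 2.45, -9.2, -2.6],
    [-0.4, 2.45, -9.2, -2.6],
    [-0.4, 2.45, -9.2, -2.6],
    [-0.4, 2.45, -9.2, -2.6],
    [-0.4, 2.45, -9.2, -2.6],
  ],
)

```text
time: 6.32
position: [0.6333, 0.1411, 0.0515]
ee_rot: [-3.095, 0.004, -3.032]
ft_force: [0.8, 0.1, -0.0]
opening: 0.0598
finger_force: 0.0
```

```bash
python3 - <<'E'
from h import *
p,d,m=snap('wrist','w2.png'); s=bot.read_state(); print(s['time'],s['position'],s['ee_rot'],s['joint_pos'],s['ft_force'])
E
```

```text
6.3667 [0.63316927 0.14113392 0.05131403] [-3.09446437  0.0036472  -3.03154415] [ 0.24516929  0.57726914  0.14452629  1.14079289 -0.04718971  0.13527139] [ 0.37762696 -0.58047947 -0.46379273]
```

View pics/w2.png

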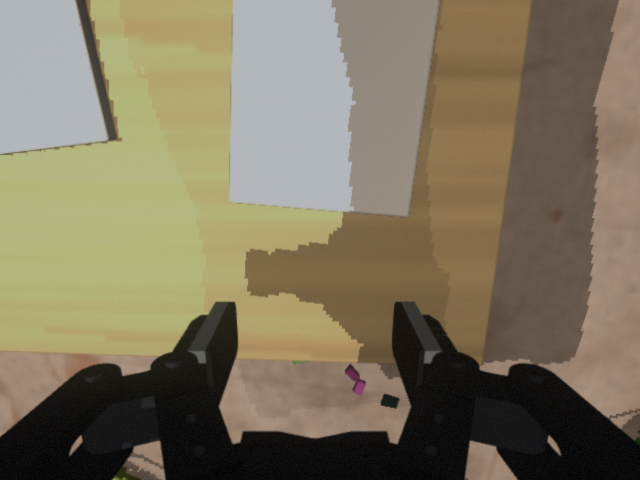

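The open fingers stand behind the tile's back edge (230,203)–(408,216), centred on it. I'll narrow them slightly and feel down for the board.

Request:
jog_arm(
  increments=[
    [0, 0, -0.5, 0],
    [0, 0, -1, 0],
    [0, 0, -1.5, 0],
    [0, 0, -1.5, 0],
    [0, 0, -1.5, 0],
    [0, 0, -1.5, 0],
  ],
  claw=0.55,
)

```text
time: 6.87
position: [0.632, 0.141, 0.0345]
ee_rot: [-3.094, 0.001, -3.031]
ft_force: [-0.1, 0.1, -0.4]
opening: 0.0467
finger_force: 0.0
```

Request:
jog_arm(
  increments=[
    [0, 0, -0.2, 0],
    [0, 0, -0.2, 0],
    [0, 0, -0.2, 0],
  ],
)

```text
time: 7.12
position: [0.632, 0.141, 0.0324]
ee_rot: [-3.094, 0.001, -3.031]
ft_force: [0.4, -0.2, 0.1]
opening: 0.0469
finger_force: 0.0
```

Request:
jog_arm(
  increments=[
    [0, 0, -0.2, 0],
    [0, 0, -0.2, 0],
    [0, 0, -0.2, 0],
  ],
)

```text
time: 7.37
position: [0.632, 0.141, 0.0304]
ee_rot: [-3.094, 0.001, -3.031]
ft_force: [0.4, -0.4, 0.9]
opening: 0.0472
finger_force: 0.0
```

Request:
jog_arm(
  increments=[
    [0, 0, -0.1, 0],
    [0, 0, -0.1, 0],
    [0, 0, -0.1, 0],
  ],
)

```text
time: 7.62
position: [0.632, 0.141, 0.0294]
ee_rot: [-3.094, 0.001, -3.031]
ft_force: [0.2, 0.2, -0.3]
opening: 0.0469
finger_force: 0.0
```

Request:
jog_arm(
  increments=[
    [-0.5, -0.05, 0, 0],
    [-1, -0.11, 0, 0],
    [-1.4, -0.15, 0, 0],
    [-1.7, -0.18, 0, 0],
    [-2, -0.22, 0, 0],
    [-2.3, -0.25, 0, 0],
    [-2.6, -0.28, 0, 0],
    [-2.9, -0.31, 0, 0],
    [-3.2, -0.35, 0, 0],
    [-3.5, -0.38, 0, 0],
    [-3.8, -0.41, 0, 0],
    [-4.1, -0.44, 0, 0],
    [-4.4, -0.48, 0, 0],
    [-4.7, -0.51, 0, 0],
    [-5, -0.54, 0, 0],
  ],
)

```text
time: 8.87
position: [0.5817, 0.1355, 0.0295]
ee_rot: [-3.094, 0.001, -3.031]
ft_force: [-0.1, 0.1, 0.1]
opening: 0.0468
finger_force: 0.0
```

```bash
python3 - <<'E'
from h import *
p,d,m=snap('wrist','w3.png'); s=bot.read_state(); print(s['time'],s['position'],s['ee_rot'],s['ft_force'])
E
```

```text
8.9167 [0.58126919 0.13548347 0.02947303] [-3.09413426e+00  7.23513661e-04 -3.03092156e+00] [0.56713193 0.45906733 0.01187016]
```

View pics/w3.png

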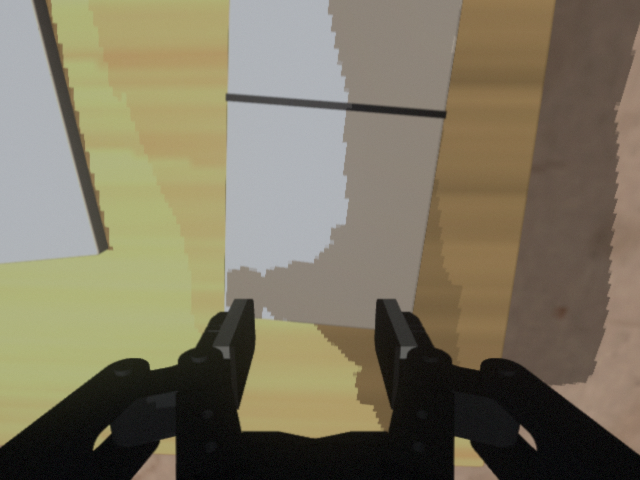

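```bash
python3 - <<'E'
from h import *
m=bot.camera_model('wrist')
print(ray_to_z(m,[(265,318),(375,328),(227,97),(446,115)],.04).round(4))
p,d=bot.get_image('wrist'); print(d[300:345:5,[240,320,390]].round(3)); print(np.array(m['pose'])[:3,3])
E
```

```text
[[0.5986 0.114  0.04  ]
 [0.5968 0.1667 0.04  ]
 [0.5008 0.0909 0.04  ]
 [0.498  0.1805 0.04  ]]
[[0.146 0.186 0.147]
 [0.142 0.188 0.142]
 [0.139 0.188 0.139]
 [0.135 0.189 0.135]
 [0.132 0.19  0.132]
 [0.129 0.191 0.129]
 [0.126 0.202 0.125]
 [0.125 0.203 0.124]
 [0.125 0.204 0.124]]
[0.50722335 0.13579974 0.2111844 ]
```

The tile hasn't moved: its line is still at x 0.499. The fingers passed above it because the tips sit well behind the TCP at this opening. I'll go back and feel for the board.

Request:
jog_arm(
  increments=[
    [0, 0, 0.5, 0],
    [0, 0, 1, 0],
    [2, 0.22, 1, 0],
    [4, 0.43, 1, 0],
    [5, 0.54, 1, 0],
    [5, 0.54, 0.5, 0],
    [5, 0.54, 0, 0],
    [5, 0.54, -0.3, 0],
    [5, 0.54, -0.6, 0],
    [5, 0.54, -0.6, 0],
    [5, 0.54, -0.6, 0],
  ],
)

```text
time: 9.88
position: [0.6315, 0.1409, 0.0235]
ee_rot: [-3.094, 0.001, -3.031]
ft_force: [-0.5, 0.9, 1.1]
opening: 0.0469
finger_force: 0.0
```

Request:
jog_arm(
  increments=[
    [0, 0, -0.15, 0],
    [0, 0, -0.15, 0],
    [0, 0, -0.15, 0],
  ],
)

```text
time: 10.13
position: [0.632, 0.141, 0.0221]
ee_rot: [-3.094, 0.001, -3.031]
ft_force: [-0.0, 0.7, 0.4]
opening: 0.0468
finger_force: 0.0
```

Request:
jog_arm(
  increments=[
    [0, 0, -0.15, 0],
    [0, 0, -0.15, 0],
    [0, 0, -0.15, 0],
  ],
)

```text
time: 10.38
position: [0.632, 0.141, 0.0204]
ee_rot: [-3.094, 0.001, -3.031]
ft_force: [-0.8, -0.4, 0.4]
opening: 0.0472
finger_force: 0.0
```

Request:
jog_arm(
  increments=[
    [0, 0, -0.15, 0],
    [0, 0, -0.15, 0],
    [0, 0, -0.15, 0],
  ],
)

```text
time: 10.63
position: [0.6319, 0.141, 0.0189]
ee_rot: [-3.094, 0.001, -3.031]
ft_force: [-0.0, 0.5, 0.1]
opening: 0.0468
finger_force: 0.0
```

Request:
jog_arm(
  increments=[
    [0, 0, -0.15, 0],
    [0, 0, -0.15, 0],
    [0, 0, -0.15, 0],
  ],
)

```text
time: 10.88
position: [0.6319, 0.1409, 0.0174]
ee_rot: [-3.094, 0.001, -3.031]
ft_force: [-0.3, -0.2, 0.4]
opening: 0.047
finger_force: 0.0
```

Request:
jog_arm(
  increments=[
    [0, 0, -0.1, 0],
    [0, 0, -0.1, 0],
    [0, 0, -0.1, 0],
  ],
)

```text
time: 11.13
position: [0.632, 0.141, 0.0164]
ee_rot: [-3.094, 0.001, -3.031]
ft_force: [-0.5, -0.6, 0.3]
opening: 0.0468
finger_force: 0.0
```

Request:
jog_arm(
  increments=[
    [0, 0, -0.1, 0],
    [0, 0, -0.1, 0],
    [0, 0, -0.1, 0],
  ],
)

```text
time: 11.38
position: [0.632, 0.141, 0.0154]
ee_rot: [-3.094, 0.001, -3.031]
ft_force: [0.5, -0.2, -1.0]
opening: 0.0469
finger_force: 0.0
```

```bash
python3 - <<'E'
from h import *
p,d,m=snap('side','sd1.png'); s=bot.read_state()
u=np.array(s['position']);T=np.array(m['pose']);K=np.array(m['camera_matrix'])
c=(np.r_[u,1]@np.linalg.inv(T).T)[:3]; px=cv2.projectPoints(np.array([[c[0],-c[1],-c[2]]]),np.zeros(3),np.zeros(3),K,np.array(m['distortion']))[0].ravel();print(px)
x,y=px.astype(int);x0=max(0,min(x-100,440));y0=max(0,min(y-80,330))
cv2.imwrite('pics/sd1c.png',cv2.resize(p[y0:y0+150,x0:x0+200],None,fx=4,fy=4,interpolation=cv2.INTER_CUBIC));print(x0,y0,s['ft_force'],s['position'])
E
```

```text
[269.2207954  268.08146126]
169 188 [ 0.25084862 -0.23374717  0.88430701] [0.63201277 0.14095906 0.01545608]
```

View pics/sd1c.png

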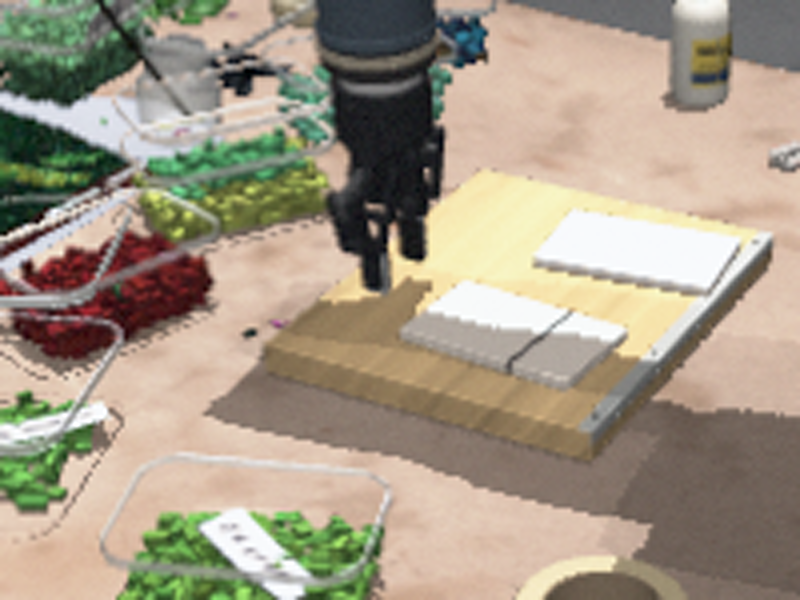

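Fingertips show at about crop (378,290) and (415,258), just over the board. I'll get their height from those pixels.

```bash
python3 - <<'E'
from h import *
m=bot.camera_model('side');T=np.array(m['pose']);K=np.array(m['camera_matrix'])
def pr(u):
    c=(np.r_[u,1]@np.linalg.inv(T).T)[:3]; px=cv2.projectPoints(np.array([[c[0],-c[1],-c[2]]]),np.zeros(3),np.zeros(3),K,np.array(m['distortion']))[0].ravel()
    return ((px-[169,188])*4).round(0)
y=np.array([-.108,.994])*.031
for z in (.03,.035,.04,.045): print(z,pr([.632+y[0],.141+y[1],z]),pr([.632-y[0],.141-y[1],z]))
E
```

```text
0.03 [379. 322.] [420. 287.]
0.035 [379. 316.] [420. 282.]
0.04 [379. 311.] [420. 276.]
0.045 [378. 305.] [420. 271.]
```

```bash
python3 - <<'E'
from h import *
p,d,m=snap('wrist'); s=bot.read_state(); print(s['position'])
T=np.array(m['pose'])
v,u=np.mgrid[280:400:2,180:460:2].reshape(2,-1); D=d[v,u]
q=cv2.undistortPoints(np.c_[u,v].astype(float).reshape(-1,1,2),np.array(m['camera_matrix'],float),np.array(m['distortion'],float)).reshape(-1,2)
W=(np.c_[q[:,0],-q[:,1],-np.ones(len(q))]*D[:,None])@T[:3,:3].T+T[:3,3]
g=p[v,u].max(1); k=(g<90)&(D<.17)&(D>.05)
for side in (u<300,u>330):
    w=W[k&side]; o=np.argsort(w[:,2])[:400:40]; print(w[o].round(4))
b=(W[:,2]<.05)&(g>120); print('board z',np.median(W[b,2]))
E
```

```text
[0.63204679 0.14098277 0.01547891]
[[0.6327 0.1193 0.0583]
 [0.6234 0.1161 0.0643]
 [0.6228 0.1167 0.0672]
 [0.6232 0.1152 0.0701]
 [0.6277 0.1095 0.072 ]
 [0.6234 0.1148 0.0745]
 [0.6278 0.108  0.0767]
 [0.6288 0.1196 0.0789]
 [0.6279 0.1085 0.0806]
 [0.6267 0.1196 0.0825]]
[[0.6207 0.1654 0.0561]
 [0.6378 0.1675 0.0623]
 [0.6174 0.1655 0.0649]
 [0.638  0.1677 0.0675]
 [0.6195 0.1659 0.0702]
 [0.6194 0.1768 0.072 ]
 [0.6273 0.1667 0.0743]
 [0.6363 0.1679 0.0763]
 [0.6303 0.1674 0.0782]
 [0.6204 0.1761 0.0799]]
board z 0.029469442500192816
```

Wrist depth and side view agree that the fingertips are really at z ≈ 0.056–0.058, about 41 mm above the reported TCP. I'll go by the images and lower in force-checked steps.

Request:
jog_arm(
  increments=[
    [0, 0, -0.4, 0],
    [0, 0, -0.8, 0],
    [0, 0, -1.2, 0],
    [0, 0, -1.5, 0],
    [0, 0, -1.8, 0],
    [0, 0, -2, 0],
    [0, 0, -2, 0],
    [0, 0, -2, 0],
  ],
)

```text
time: 12.15
position: [0.632, 0.141, -0.0046]
ee_rot: [-3.094, 0.001, -3.031]
ft_force: [-0.3, -0.8, 0.6]
opening: 0.0469
finger_force: 0.0
```

Request:
jog_arm(
  increments=[
    [0, 0, -0.15, 0],
    [0, 0, -0.15, 0],
    [0, 0, -0.15, 0],
  ],
)

```text
time: 12.4
position: [0.632, 0.141, -0.006]
ee_rot: [-3.094, 0.001, -3.031]
ft_force: [-0.8, 0.1, -0.5]
opening: 0.0466
finger_force: 0.0
```

```bash
cat > tips.py <<'E'
from h import *
p,d,m=snap('wrist','t%d.png'%(1000*bot.read_state()['time'])); s=bot.read_state(); print(s['position'],s['ft_force'])
T=np.array(m['pose'])
v,u=np.mgrid[280:400:2,180:460:2].reshape(2,-1); D=d[v,u]
q=cv2.undistortPoints(np.c_[u,v].astype(float).reshape(-1,1,2),np.array(m['camera_matrix'],float),np.array(m['distortion'],float)).reshape(-1,2)
W=(np.c_[q[:,0],-q[:,1],-np.ones(len(q))]*D[:,None])@T[:3,:3].T+T[:3,3]
g=p[v,u].max(1); k=(g<90)&(D<.17)&(D>.05)
for side in (u<300,u>330):
    w=W[k&side]; o=np.argsort(w[:,2]); print(w[o][[0,10,30]].round(4), 'xmin',np.percentile(w[o][:150,0],3))
E
python3 tips.py
```

```text
[ 0.63207239  0.14100093 -0.00593826] [-0.52430529 -0.52437202 -0.09378028]
[[0.6353 0.1179 0.0288]
 [0.642  0.1203 0.039 ]
 [0.6235 0.1129 0.042 ]] xmin 0.6224897305390912
[[0.6387 0.168  0.0286]
 [0.6565 0.1741 0.0296]
 [0.6307 0.1666 0.0383]] xmin 0.6167589047585994
```

Request:
jog_arm(
  increments=[
    [0, 0, -0.1, 0],
    [-0.5, -0.05, -0.1, 0],
    [-1, -0.11, -0.1, 0],
    [-1.4, -0.15, -0.1, 0],
    [-1.7, -0.18, -0.1, 0],
    [-2, -0.22, -0.1, 0],
    [-2.3, -0.25, -0.1, 0],
    [-2.6, -0.28, -0.1, 0],
    [-2.9, -0.31, -0.1, 0],
    [-3.2, -0.35, -0.1, 0],
    [-3.5, -0.38, -0.1, 0],
    [-3.8, -0.41, -0.1, 0],
    [-4.1, -0.44, -0.1, 0],
    [-4.4, -0.48, -0.1, 0],
    [-4.7, -0.51, -0.1, 0],
    [-5, -0.54, -0.1, 0],
  ],
)

```text
time: 13.78
position: [0.5818, 0.1355, -0.007]
ee_rot: [-3.094, 0.001, -3.031]
ft_force: [2.8, 0.5, -0.0]
opening: 0.0471
finger_force: 1.2
```

```bash
python3 - <<'E'
from h import *
p,d,m=snap('wrist','w4.png'); s=bot.read_state(); print(s['time'],s['position'],s['ee_rot'],s['ft_force'])
E
```

```text
13.8333 [ 0.58125243  0.13543769 -0.00702002] [-3.09401042e+00  6.81632276e-04 -3.03089507e+00] [1.7499451  0.93431067 0.80948085]
```

View pics/w4.png

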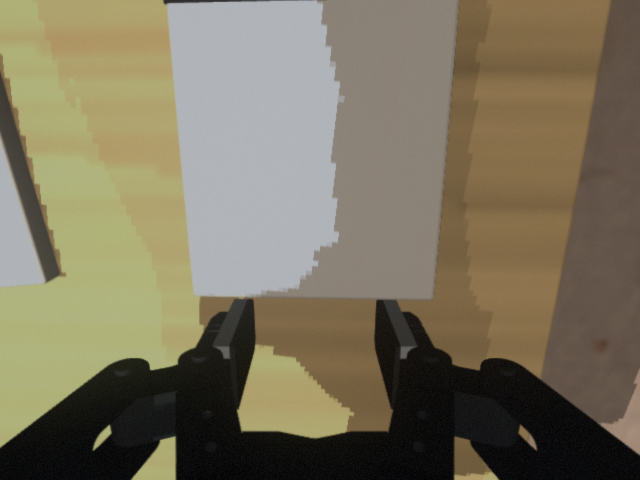

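Contact made: the tile now sits square to the fingers, with its back edge at (195,297)–(433,298) and the score line just at the top of the frame.

```bash
cat > dist.py <<'E'
from h import *
E=np.array([[.4038,.2112],[.4411,-.1242]]);e=E[0]-E[1];y=e/np.linalg.norm(e);x=np.array([y[1],-y[0]])
def inedge(W): return np.c_[(W[:,:2]-E.mean(0))@x,(W[:,:2]-E.mean(0))@y].round(4)
E
python3 - <<'E'
from dist import *
m=bot.camera_model('wrist'); W=ray_to_z(m,[(195,297),(433,298)],.04); print(W.round(4)); print(inedge(W)); b=W[1]-W[0]; print(np.arctan2(-b[0],b[1]))
E
```

```text
[[0.574  0.0917 0.04  ]
 [0.5629 0.179  0.04  ]]
[[0.156  0.0311]
 [0.1546 0.1192]]
0.12679842412697823
```

Request:
jog_arm(
  increments=[
    [-0.3, -0.03, 0, 0],
    [-0.6, -0.07, 0, 0],
    [-0.9, -0.1, 0, 0],
    [-1.2, -0.13, 0, 0],
    [-1.5, -0.16, 0, 0],
    [-1.8, -0.2, 0, 0],
    [-2.1, -0.23, 0, 0],
    [-2.4, -0.26, 0, 0],
    [-2.7, -0.3, 0, 0],
    [-3, -0.33, 0, 0],
    [-3.3, -0.36, 0, 0],
    [-3.6, -0.4, 0, 0],
    [-3.9, -0.43, 0, 0],
    [-4.2, -0.46, 0, 0],
    [-4.4, -0.48, 0, 0],
    [-4.5, -0.5, 0, 0],
    [-4.6, -0.51, 0, 0],
    [-4.7, -0.52, 0, 0],
    [-4.7, -0.52, 0, 0],
  ],
)

```text
time: 15.42
position: [0.5349, 0.1304, -0.007]
ee_rot: [-3.094, 0.001, -3.031]
ft_force: [0.9, 0.3, -0.1]
opening: 0.0468
finger_force: 0.7
```

```bash
python3 - <<'E'
from h import *
s=bot.read_state(); print(s['time'],s['position'],s['ft_force'])
a,_,_=snap('side'); b,_,_=snap('scene')
c=cv2.resize(a[230:310,260:370],None,fx=5,fy=5,interpolation=cv2.INTER_CUBIC)
e=cv2.resize(b[200:320,240:370],None,fx=3,fy=10/3,interpolation=cv2.INTER_CUBIC)
cv2.imwrite('pics/c5.png',c); print(c.shape)
E
```

```text
15.4167 [ 0.53489261  0.13036144 -0.00704432] [ 0.89842684  0.29349906 -0.06181521]
(400, 550, 3)
```

View pics/c5.png

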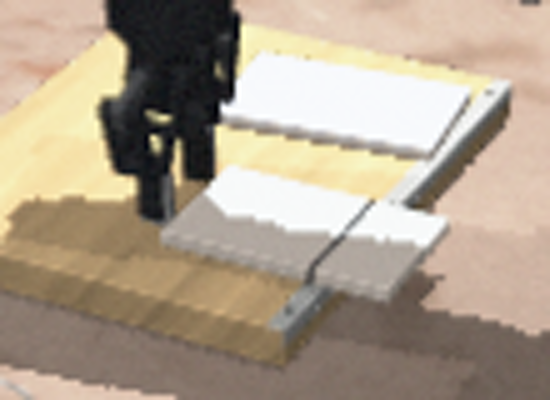

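The score line runs (310,272)–(372,200) in the crop, still behind the edge. The edge is visible from about (510,88) to (325,292).

```bash
python3 - <<'E'
from dist import *
m=bot.camera_model('side'); f=lambda P:np.array(P)/5.+[260,230]
print('side line',inedge(ray_to_z(m,f([(310,272),(372,200)]),.04)))
print('side edge',inedge(ray_to_z(m,f([(510,88),(325,292)]),.03)))
p,d,m=snap('wrist','w6.png'); g=p.astype(int).min(2)
# back edge in wrist: column profiles
for u in (260,300,340,370):
    c=cv2.GaussianBlur(p,(3,3),0)[250:340,u].astype(int); sat=c.max(1)-c.min(1); j=np.argmax(np.diff(sat)); W=ray_to_z(m,[(u,250.5+j)],.04); print(u,250+j,inedge(W))
E
```

```text
side line [[0.0097 0.123 ]
 [0.0123 0.0317]]
side edge [[-0.0007 -0.159 ]
 [-0.0008  0.1244]]
260 296 [[0.1086 0.0558]]
300 280 [[0.1019 0.0708]]
340 298 [[0.1087 0.0854]]
370 299 [[0.1089 0.0964]]
```

Request:
jog_arm(
  increments=[
    [-0.2, -0.02, 0, 0],
    [-0.4, -0.04, 0, 0],
    [-0.6, -0.07, 0, 0],
    [-0.75, -0.08, 0, 0],
    [-0.85, -0.09, 0, 0],
    [-0.93, -0.1, 0, 0],
    [-0.95, -0.1, 0, 0],
    [-0.95, -0.1, 0, 0],
    [-0.95, -0.1, 0, 0],
  ],
)

```text
time: 16.32
position: [0.5254, 0.1294, -0.0071]
ee_rot: [-3.094, 0.001, -3.031]
ft_force: [0.5, -1.0, 0.5]
opening: 0.0468
finger_force: 0.4
```

Request:
jog_arm(
  increments=[
    [1, 0.11, 0, 0],
    [2.5, 0.28, 0, 0],
    [4, 0.44, 2, 0],
    [4, 0.44, 5, 0],
    [4, 0.44, 9, 0],
    [4, 0.44, 13, 0],
    [1, 0.44, 17, 0],
    [-3, 0.44, 20, 0],
    [-6, 0.44, 22, 0],
    [-9, 0.44, 24, 0],
    [-12, 0.44, 26, 0],
    [-12, 0.44, 28, 0],
    [-12, 0.44, 28, 0],
    [-12, 0.44, 28, 0],
    [-12, 0.44, 28, 0],
    [-12, 0.44, 28, 0],
  ],
)

```text
time: 17.65
position: [0.4055, 0.1336, 0.2719]
ee_rot: [-3.094, -0.001, -3.031]
ft_force: [-0.0, 0.0, 1.6]
opening: 0.047
finger_force: 0.0
```

```bash
python3 - <<'E'
from h import *
s=bot.read_state(); print(s['time'],s['position'],s['ft_force'],s['joint_pos'])
p,d,m=snap('wrist','w7.png')
E
```

```text
17.65 [0.40545966 0.13362548 0.27187775] [-0.04878848  0.03244643  1.57782365] [ 0.35685196  0.07428233  0.00390366  1.51288333 -0.0462344   0.24669809]
```

View pics/w7.png

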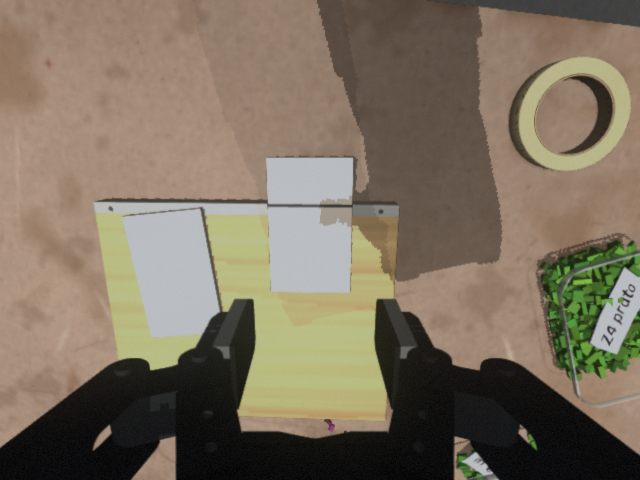

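The line (268,206)–(352,206) lies beside the strip's front edge (95,202)–(398,205). I'll refine this with column profiles.

```bash
python3 - <<'E'
from dist import *
m=bot.camera_model('wrist'); p=cv2.imread('pics/w7.png'); g=cv2.cvtColor(p,cv2.COLOR_BGR2GRAY).astype(int)
for u in (150,240,258,362,375): print(u,g[196:216,u])
for u in (280,300,315): print(u,g[200:212,u])
E
```

```text
150 [151 148 137  79  65  69 113 179 189 187 187 188 189 187 187 176 141 129
 182 187]
240 [150 148 146 129  75  63  75 126 181 189 188 187 187 189 189 188 188 187
 183 178]
258 [146 146 134 101  74  65  71 111 167 186 185 184 184 187 188 188 188 187
 183 182]
362 [ 83  84  83  80  78  68  61  60  79 104 116 116 116 115 117 117 118 115
 114 115]
375 [ 90  92  90  89  83  68  60  60  84 114 132 131 129 130 129 131 129 118
 117 115]
280 [187 188 185 169 120  82 112 166 186 189 188 188]
300 [188 189 187 167 111  79 101 151 186 188 189 189]
315 [189 188 188 178 138  84 100 153 185 189 188 189]
```

```bash
python3 - <<'E'
from h import *
m=bot.camera_model('wrist')
E=ray_to_z(m,[(150,202.2),(249,203.0),(368,204.3)],.03)[:,:2]; L=ray_to_z(m,[(275,205.0),(310,205.2),(345,205.4)],.04)[:,:2]
a,b=np.polyfit(E[:,1],E[:,0],1); print('edge yaw',-np.arctan(a),'line yaw',-np.arctan(np.polyfit(L[:,1],L[:,0],1)[0]))
print('line x in edge frame',(L[:,0]-(a*L[:,1]+b))*np.cos(np.arctan(a)),E.round(4).tolist(),L.round(4).tolist())
s,d,ms=snap('scene','s8.png'); c=cv2.resize(s[200:320,270:370],None,fx=5,fy=5,interpolation=cv2.INTER_CUBIC); cv2.imwrite('pics/s8c.png',c)
E
```

```text
edge yaw 0.10851759050315626 line yaw 0.11325553483192899
line x in edge frame [-8.11816345e-05 -2.50357749e-04 -4.32064774e-04] [[0.4334, -0.0578], [0.4214, 0.052], [0.4075, 0.1802]] [[0.4181, 0.0817], [0.4139, 0.1187], [0.4097, 0.1553]]
```

View pics/s8c.png

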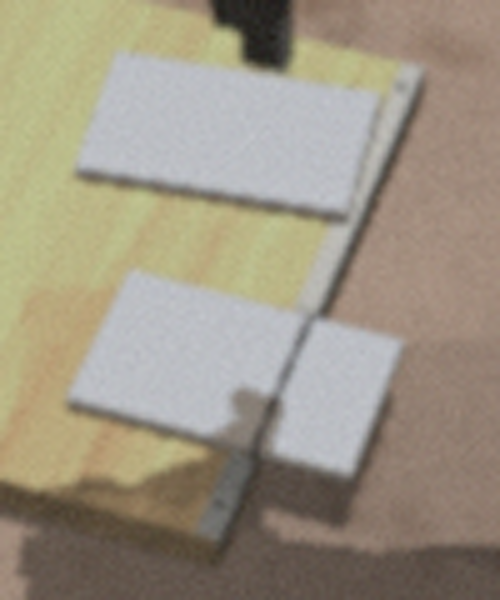

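The scene view agrees: the score line lies over the edge (about 0.3 mm out by the wrist camera, within 0.005 rad), the plain tile is unmoved and the arm is clear.

```bash
python3 -c "
from station import bot
print(bot.hand_in())"
```

```text
the job is handed in; nothing more can be done
None
```

The job is handed in: the score line lies over the steel edge to within about 1 mm and parallel to about 0.005 rad by the last wrist-camera measurement, with the plain tile looking unmoved and the arm clear; no verdict came back.

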